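Hang the soft-faced hammer in its ring

TASK

Take the soft-faced hammer (square metal head, round grey faces) out of the wooden stand and hang it, handle down, in the free ring of the tool holder: feel for the hole with the handle's end, let the handle down through it until the head rests on the strip, and let go. Be gentle: do not drop the hammer or ram it against the holder, and leave all the other tools as they are.

Things in the scene. Friction and masses are not known exactly. Their poses are not given: they have to be found in the camera images.
- hammer_head (a point): Centre of the soft-faced hammer's head; it stands head up in one of the two stands. z runs up along the handle, x along the head (within 35 degrees or so of world y). Aluminium block 28 (x) x 32 (y) x 36 (z) mm with flat cheeks at y = +-16; a round grey face, 29 mm across, on each end: 88 mm overall. Hung home, it is 167 mm above the rail's origin. 0.24 to 0.36 kg.
- hammer_end (a point): Lower end of the hammer's wooden handle, on its axis, 138 mm below hammer_head. The handle is 13 mm in diameter, chamfered at the end to a 9 mm flat, and 120 mm long up to the head block's underside (18 mm below hammer_head).
- stand_a: Wooden stand, a block 70 x 70 x 60 mm with an 18 mm square bore in its middle, 52 mm deep, in which a tool's handle stands loosely; fixed. Origin at the centre of its underside. The hammer may be in this one or the other.
- stand_b: The other wooden stand, the same.
- rail: Tool holder, fixed: wooden foot, two posts (y = -195, +145, x = 65 mm, 148 mm high) and a level bar along its y axis, 130 mm high at x = +65 mm. Two rings stand out from the bar to the line x = 0: the free one (see rail_mark) and one at y = -150 mm, occupied. Origin at table height on that line; z up.
- rail_mark (a point): Point on the holder, 150 mm above rail, same axes: top of the free ring's strip. Strip: steel, 27 (x) x 116 (y) x 6 mm; in its middle a 17 mm hole, 1.5 mm chamfer, collar 18 mm deep below. It springs down 0.25 mm per N, 6 mm at most, then is rigid. The hole is at x = 0; where it was clamped along the bar is not measured: anywhere from y = +10 to +40 mm. It does not slide; find it by feel.
- mallet_head (a point): Centre of the barrel-shaped wooden head (42 mm in diameter, 76 mm long along x) of a mallet that stands in the other wooden stand, at least 110 mm away; leave it alone.
- hung_head (a point): Centre of the small ball-ended steel hammer's head that hangs in the holder's other ring; leave it alone. Head about 58 mm long along x, 22 mm wide.
- bench_block: Steel bench block, 65 x 65 x 22 mm; origin at the centre of its underside. Leave alone.
- jar: Small closed jar, 56 mm in diameter, 55 mm high; origin at the centre of its underside. Leave alone.
- driver: Screwdriver lying on the bench; leave alone.
Not all that is in view belongs to the job. Leave any pink look-alike of the part that bears hammer_head alone.

How it is judged:
By the outcome, as a careful person would: the job done as asked, in the order asked, and still so for the second after the job is handed in, with the robot touching nothing.
It also fails if it takes over 67 s, if anything falls off the work surface, if the arm or the gripper's body presses on something with over 40 N, if the wrist force passes 120 N, or if a joint passes its speed limit or range.

ROBOT

A 7-joint arm with a two-finger parallel gripper is mounted at the origin on the work surface. World frame = base frame: x ahead of the robot, y to its left, z up, the work surface at z = 0. Lengths are in m, angles in rad, forces in N, time in s.
With the tool pointing down it reaches from about 0.35 to 0.9 m from the base axis. Payload 7.2 kg.
Tool frame: the origin (TCP) lies where the fingers leave the gripper's body, on its centre line; the fingertips stand 73 mm ahead of it and the grasp point (between the pads) lies 54 mm ahead of it; z points along the fingers, y is the line along which they close (so a half turn about z gives the same grasp; the last joint's range is limited). The gripper opens to 85 mm and grips with 20 to 120 N. Pads are 22 mm wide; open, the fingers measure 114 mm over their backs; the gripper's body (76 mm by 85 mm) begins 54 mm behind the grasp point. The pads swing forward as they close: fully open they stand 13 mm farther back than shut.
Start: joints at [-0.068, 0.411, -0.013, 1.596, 0.006, 1.134, -0.082], TCP at [0.625, -0, 0.304] pointing down, gripper open.
Joint ranges: [-2.95, 2.95], [-0.29, 1.99], [-1.47, 1.44], [0.14, 2.54], [-1.03, 4.17], [0.13, 1.85], [-2.86, 2.86]. Speed limits (rad/s): [2.39, 2.39, 3.01, 3.01, 3.14, 3.14, 3.14].

INTERFACE

Orientations are given as a 3x3 rotation matrix whose columns are the frame's x, y, z axes.
In Python, from cell import * gives the robot as it stands. The module is installed in compiled form; this text tells all that it offers.
- The arm moves only by the shell command python3 -m crank 'ROWS' [FORCE]. ROWS is JSON, a list of rows, each a list of 3 entries, a list of its own where there are three numbers: the opening in per cent of the stroke, from 0 (shut) to 100 (fully open), then the shift along the tool's x, y, z in cm, then the turn, a rotation vector about the tool's x, y, z in rad. A call has 1 to 12 rows; each row is the pose to reach, as a shift and turn from the pose commanded when the call began, along the tool's axes at that moment; what a row does not reach only later rows make up. A row lasts 1/10 s, in which the tool goes at most 50 mm and 8.59 degrees, less where a joint would pass 70% of its speed; a pose out of reach is approached as far as the arm can. A call with a gripper value outside its range is refused whole. The fingers move at their own pace and stop on an object; FORCE is the grip in N (left out, the last holds). Time passes only in rows, so rows that repeat a pose let the fingers close. It gives the time, the measured TCP pose, the force, the opening and the grip force at its end, in the units of the state.
- sense(): the state, without advancing time (a new reading comes with each control period).
- snapshot(name): name is "scene" or "side" or "wrist"; returns a dict with "image" (400x640x3 uint8, blue, green, red), "camera_matrix" (3x3 intrinsics, pixels), "world_to_cam" (4x4, takes a point from world to camera coordinates); the wrist camera has in their place "hand_eye" (4x4, takes a point from camera to tool coordinates, whose origin is the TCP and whose axes are the flange's). Camera axes: x right, y up, looking along -z (the intrinsics and any distortion apply to the point x, -y, -z); pixel columns grow to the right and rows downward; lengths in m; the calibration is good to about 2 mm. A picture is of the moment at which its call begins: read the wrist's pose just before it. There is no depth.
- close_job(): hands the job in; it is judged then, once.
The state is a dict: "clock": time; "joint_positions": joint angles; "joint_velocities": joint speeds; "tau": joint torques, N m; "tool_pos": TCP position; "tcp_rot": TCP orientation; "force": force on the tool from outside, world axes, zero at the start; "torque": the same for the moment, N m; "finger_gap": finger opening in m; "grasp_force": force on a finger pad.
Only numpy, scipy, OpenCV 4.12 (cv2) and the standard library are available. Lean on these libraries where they do the work, as an engineer would, in place of code of your own. Each camera call takes 0.05 s, during which the arm holds its last target. There are 200 camera calls.

## Working session

There is one attempt and no reset: what is moved stays moved. The work goes in short steps, Python scripts to look and compute and a shell command to move; the robot and the scene stay as the last step left them, time stands still between calls to the robot, and variables do not carry over. Pictures are saved under pics/ and viewed, at most 10 in all, crops included, and the job is handed in when it is done.

```bash
mkdir -p pics
python3 - <<'E'
from cell import *
import cv2,pickle
s=sense();print(s['clock'],s['tool_pos'],s['tcp_rot'],s['finger_gap'],s['force'])
d={}
for n in("scene","side","wrist"):
    d[n]=snapshot(n); cv2.imwrite(f"pics/{n}0.png",d[n]["image"]); print(n,[ (k,v.round(4).tolist()) for k,v in d[n].items() if k!="image"])
pickle.dump(d,open("s0.pkl","wb"))
E
```

```text
0.0 [ 6.24602028e-01 -3.53751114e-05  3.03031156e-01] [[-3.67882709e-05  9.99998603e-01 -1.67140588e-03]
 [ 9.99999993e-01  3.66017050e-05 -1.11652544e-04]
 [-1.11591212e-04 -1.67140997e-03 -9.99998597e-01]] 0.08499800226928071 [ 0.47476859  0.64711108 -0.49214608]
scene [('camera_matrix', [[444.8272, 0.0, 317.7479], [0.0, 444.8272, 195.3754], [0.0, 0.0, 1.0]]), ('world_to_cam', [[0.6456, 0.7636, -0.0146, -0.3557], [-0.588, 0.5092, 0.6284, 0.2206], [0.4873, -0.3971, 0.7777, -1.4751], [0.0, 0.0, 0.0, 1.0]])]
side [('camera_matrix', [[362.4272, 0.0, 318.7445], [0.0, 362.4272, 197.5844], [0.0, 0.0, 1.0]]), ('world_to_cam', [[0.9269, -0.3752, -0.0039, -0.4521], [0.2249, 0.5473, 0.8062, -0.2354], [-0.3003, -0.7482, 0.5917, -0.7866], [0.0, 0.0, 0.0, 1.0]])]
wrist [('camera_matrix', [[293.9792, 0.0, 323.3941], [0.0, 293.9792, 204.0911], [0.0, 0.0, 1.0]]), ('hand_eye', [[-0.0007, 0.9489, 0.3157, 0.0808], [1.0, 0.0007, 0.0002, -0.0011], [-0.0, 0.3157, -0.9489, -0.0702], [0.0, 0.0, 0.0, 1.0]])]
```

View pics/scene0.png

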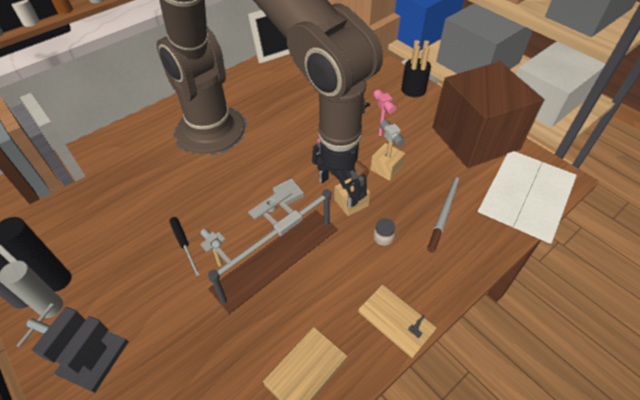

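View pics/side0.png

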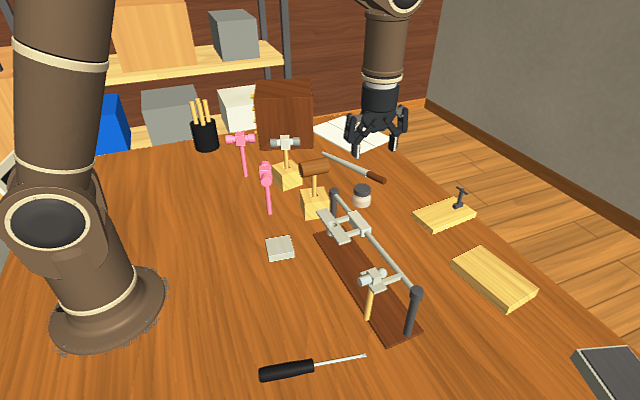

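The side view shows four hammer-like tools:
- A silver square head with grey faces at (285,143), in the stand at (288,175). This fits the soft-faced hammer.
- A wooden barrel mallet at (314,168).
- Two pink look-alikes at (240,140) and (265,172).
- A small steel hammer hung at (373,280).

The free ring's strip is near (343,228). In the scene view the target is at (391,133). I'll enlarge both views to confirm.

Run:
```python
import cv2,pickle,numpy as np
d=pickle.load(open("s0.pkl","rb"))
S=d["side"]["image"];C=d["scene"]["image"]
f=lambda im,x,y,w,h,k:cv2.resize(im[y:y+h,x:x+w],None,fx=k,fy=k,interpolation=cv2.INTER_CUBIC)
a=f(S,220,120,200,75,4)   # side hammer x220..420,y120..195
b=f(C,340,80,100,75,4); c=f(S,300,180,100,75,4)
cv2.imwrite("pics/crop1.png",np.vstack([a,np.hstack([b,c])]))
```

```text
(no output)
```

View pics/crop1.png

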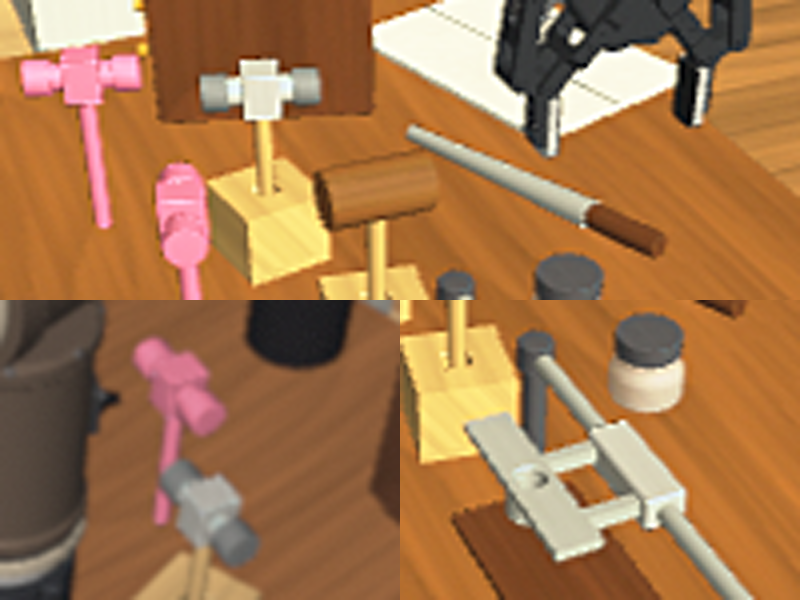

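```bash
cp s0.pkl /tmp/
python3 - <<'E'
import cv2,pickle,numpy as np
d=pickle.load(open("s0.pkl","rb"))
C=d["scene"]["image"];S=d["side"]["image"]
f=lambda im,x,y,w,h,k:cv2.resize(im[y:y+h,x:x+w],None,fx=k,fy=k,interpolation=cv2.INTER_CUBIC)
a=f(C,190,170,160,120,5)
cv2.imwrite("pics/crop2.png",a)
E
```

```text
(no output)
```

View pics/crop2.png

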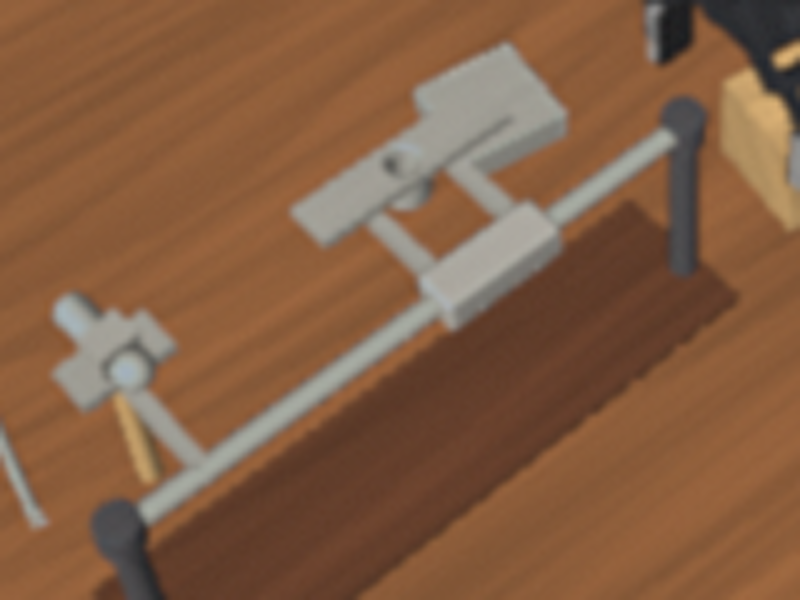

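The crops confirm the hammer: square aluminium block with grey round faces, block centre at side (285,142) and scene (392,132). The free hole shows at side (333,225) and scene (271,202). Next I triangulate.

```bash
cat > h.py <<'E'
import numpy as np,cv2,pickle
def P(v): 
    return v["camera_matrix"]@np.diag([1,-1,-1])@v["world_to_cam"][:3]
def proj(v,p):
    q=P(v)@np.r_[p,1]; return q[:2]/q[2]
def tri(va,a,vb,b):
    x=cv2.triangulatePoints(P(va),P(vb),np.array(a,float).reshape(2,1),np.array(b,float).reshape(2,1)).ravel();x=x[:3]/x[3]
    return x, [np.linalg.norm(proj(va,x)-a),np.linalg.norm(proj(vb,x)-b)]
def onz(v,a,z):
    M=P(v);H=np.c_[M[:,0],M[:,1],M[:,2]*z+M[:,3]];x=np.linalg.solve(H,[a[0],a[1],1]);return x[:2]/x[2]
E
python3 - <<'E'
from h import *
d=pickle.load(open("s0.pkl","rb"));S=d["side"];C=d["scene"]
c1=lambda x,y:((x+.5)/4-.5+220,(y+.5)/4-.5+120)
c2=lambda x,y:((x+.5)/4-.5+340,(y-300+.5)/4-.5+80)
c3=lambda x,y:((x-400+.5)/4-.5+300,(y-300+.5)/4-.5+180)
c4=lambda x,y:((x+.5)/5-.5+190,(y+.5)/5-.5+170)
for n,a,b in [("head",c1(261,89),c2(209,510)),("faceL",c1(202,93),c2(178,480)),("faceR",c1(320,87),c2(240,542)),
 ("hole",c3(531,479),c4(404,161)),("post+",c3(535,345),c4(684,112)),("post-",(416,292),c4(118,522)),("hung",(373,280),c4(115,345)),
 ("stripEnd-",c3(588,552),c4(306,228))]:
    x,e=tri(S,a,C,b);print(n,x.round(4),np.round(e,1))
print("bore",onz(S,c1(265,190),.06))
print("hole z.15",onz(S,c3(531,479),.15),onz(C,c4(404,161),.15))
E
```

```text
head [0.5046 0.3123 0.1472] [0.4 0.3]
faceL [0.464  0.3239 0.1434] [0.7 0.5]
faceR [0.5447 0.2998 0.1502] [1.6 1.2]
hole [ 0.4825 -0.0911  0.1487] [0.3 0.2]
post+ [0.5419 0.0385 0.1368] [0.6 0.4]
post- [ 0.553  -0.3017  0.134 ] [0.5 0.3]
hung [ 0.4859 -0.2584  0.1521] [2.1 1.1]
stripEnd- [ 0.4858 -0.152   0.1492] [1.1 0.6]
bore [0.50229095 0.30934351]
hole z.15 [ 0.48194825 -0.09331508] [ 0.48309218 -0.09119468]
```

Run:
```python
from h import *
d=pickle.load(open("s0.pkl","rb"));S=d["side"];C=d["scene"]
for n,a,b in [("pink1 head",(240,139),(384.5,102)),("pink1 end",(245.5,176),(380.5,130))]:
    x,e=tri(S,a,C,b);print(n,x.round(4),np.round(e,1))
for z in(.1,.147,.16): print("pink2 head at z",z,onz(S,(265,172),z),proj(C,np.r_[onz(S,(265,172),z),z]))
print("pink2 foot(269,214)@0",onz(S,(269,214),0),"pink1 foot@0",onz(S,(245.5,176),0))
print("mallet @.15",onz(S,(314,168),.15),"stand top bore",onz(S,(313.5,195),.06))
```

```text
pink1 head [0.3884 0.4038 0.1344] [0.3 0.2]
pink1 end [0.3842 0.407  0.0067] [2.8 1.9]
pink2 head at z 0.1 [0.42094036 0.24343117] [352.41176241 140.21264554]
pink2 head at z 0.147 [0.40521541 0.16930849] [329.67674065 137.22304943]
pink2 head at z 0.16 [0.40086595 0.14880647] [323.00278086 136.34544111]
pink2 foot(269,214)@0 [0.40535812 0.17735095] pink1 foot@0 [0.38788304 0.4016778 ]
mallet @.15 [0.52925008 0.134429  ] stand top bore [0.52799064 0.13792196]
```

```bash
python3 -m crank '[[100,[3,-1.2,0],[0,0,-0.12]],[100,[6,-2.4,0],[0,0,-0.24]],[100,[9,-3.6,0],[0,0,-0.36]],[100,[12,-4.8,0],[0,0,-0.48]],[100,[15,-6,0],[0,0,-0.6]],[100,[18,-7.2,0],[0,0,-0.72]],[100,[21,-8.4,0],[0,0,-0.84]],[100,[24,-9.4,0],[0,0,-0.96]],[100,[27,-10.4,0],[0,0,-1.08]],[100,[30,-11.4,0],[0,0,-1.2]],[100,[31.2,-12,0],[0,0,-1.28]],[100,[31.2,-12,0],[0,0,-1.28]]]' 40
```

```text
clock: 1.35
tool_pos: [0.5034, 0.3144, 0.3036]
tcp_rot: [[-0.96, 0.282, -0.001], [0.282, 0.96, 0.001], [0.001, 0.001, -1.0]]
force: [1.5, 0.3, -1.1]
finger_gap: 0.0853
grasp_force: 0.0
```

Run:
```python
from cell import *
import pickle,cv2
s=sense();v=snapshot("wrist");v["s"]=s
pickle.dump(v,open("w1.pkl","wb"));cv2.imwrite("pics/w1.png",v["image"])
```

```text
(no output)
```

View pics/w1.png

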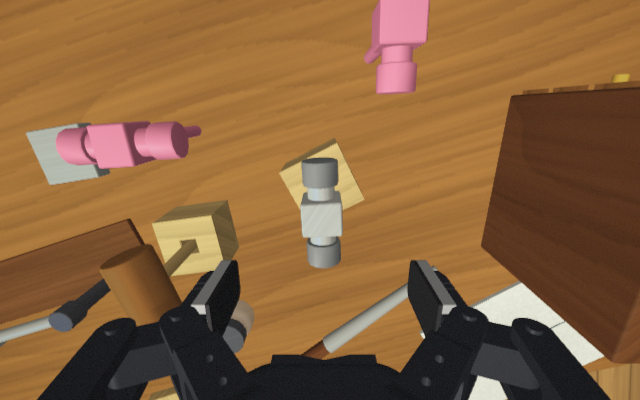

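The wrist view shows the hammer head from above, between the open fingers: block at about (321,213), faces at (320,172) and (323,250), axis nearly vertical in the picture. The mallet is at (140,285) and the two pink ones at (110,145) and (400,40). The head's axis is clear of the fingers.

```bash
cat >> h.py <<'E'
def wr(v,a,z):
    K=v["camera_matrix"];s=v["s"];r=np.linalg.solve(K,[a[0],a[1],1])*[1,-1,-1]
    T=np.eye(4);T[:3,:3]=s["tcp_rot"];T[:3,3]=s["tool_pos"];T=T@v["hand_eye"]
    o=T[:3,3];d=T[:3,:3]@r;return (o+d*(z-o[2])/d[2])
E
python3 - <<'E'
from h import *
v=pickle.load(open("w1.pkl","rb"));s=v["s"];R=s["tcp_rot"]
im=v["image"];g=cv2.cvtColor(im,cv2.COLOR_BGR2HSV)
m=((g[...,1]<45)).astype(np.uint8);n,l,st,c=cv2.connectedComponentsWithStats(m)
i=l[213,321];print(st[i],c[i]);
b=((g[...,1]<45)&(g[...,2]>185)).astype(np.uint8);n,l,st,c=cv2.connectedComponentsWithStats(b);i=l[213,321];print(st[i],c[i])
for y in range(160,266,10):
    xs=np.where(m[y,290:360])[0]+290; print(y,xs.min() if len(xs) else 0,xs.max() if len(xs) else 0,end=" | ")
print()
for a,z in[((321.5,213),.165),((320,164),.148),((324,266),.14)]:
    p=wr(v,a,z);print(a,p.round(4),(R.T@(p-s["tool_pos"])).round(4))
print(wr(v,(302,215),.165)-wr(v,(342,215),.165))
E
```

```text
[ 300  158   43  110 3835] [321.19295958 211.70769231]
[ 301  205   40   40 1325] [320.53811321 222.15245283]
160 304 336 | 170 302 336 | 180 303 336 | 190 307 333 | 200 302 340 | 210 301 341 | 220 301 341 | 230 302 342 | 240 308 338 | 250 307 339 | 260 308 339 | 
(321.5, 213) [0.4974 0.3141 0.165 ] [ 0.0055 -0.002   0.1386]
(320, 164) [0.4643 0.3226 0.148 ] [ 0.0396 -0.0032  0.1556]
(324, 266) [0.5554 0.299  0.14  ] [-5.440e-02 -1.000e-04  1.635e-01]
[-0.00854858 -0.02907604  0.        ]
```

```bash
python3 -m crank '[[100,[0,-0.15,2.5],[0,0,-0.03]],[100,[0,-0.15,5],[0,0,-0.03]],[100,[0,-0.15,7],[0,0,-0.03]],[100,[0,-0.15,9],[0,0,-0.03]],[100,[0,-0.15,10.1],[0,0,-0.03]],[100,[0,-0.15,10.1],[0,0,-0.03]],[60,[0,-0.15,10.1],[0,0,-0.03]],[45,[0,-0.15,10.1],[0,0,-0.03]],[45,[0,-0.15,10.1],[0,0,-0.03]],[45,[0,-0.15,10.1],[0,0,-0.03]]]' 40; python3 -m crank '[[40,[0,0,0],[0,0,0]],[37,[0,0,0],[0,0,0]],[34,[0,0,0],[0,0,0]],[31,[0,0,0],[0,0,0]],[28,[0,0,0],[0,0,0]],[28,[0,0,0],[0,0,0]],[28,[0,0,0],[0,0,0]],[28,[0,0,0],[0,0,0]]]' 40
```

```text
clock: 2.4
tool_pos: [0.5048, 0.3107, 0.2037]
tcp_rot: [[-0.966, 0.258, 0.001], [0.258, 0.966, 0.001], [-0.001, 0.001, -1.0]]
force: [0.3, 0.5, 0.1]
finger_gap: 0.0383
grasp_force: 0.0
clock: 3.2
tool_pos: [0.5048, 0.311, 0.2034]
tcp_rot: [[-0.966, 0.258, 0.001], [0.258, 0.966, 0.001], [-0.001, 0.001, -1.0]]
force: [0.9, 1.2, 4.9]
finger_gap: 0.0317
grasp_force: 39.6
```

Gripped on the cheeks (gap 31.7 mm). Lifting straight up.

```bash
python3 -m crank '[[28,[0,0,0],[0,0,0]],[28,[0,0,-0.5],[0,0,0]],[28,[0,0,-1.5],[0,0,0]],[28,[0,0,-3],[0,0,0]],[28,[0,0,-4.5],[0,0,0]],[28,[0,0,-6],[0,0,0]],[28,[0,0,-8],[0,0,0]],[28,[0,0,-10.5],[0,0,0]],[28,[0,0,-13.5],[0,0,0]],[28,[0,0,-16.5],[0,0,0]],[28,[0,0,-19],[0,0,0]],[28,[0,0,-20],[0,0,0]]]' 60; python3 -m crank '[[28,[0,0,0],[0,0,0]],[28,[0,0,0],[0,0,0]],[28,[0,0,0],[0,0,0]]]'
python3 - <<'E'
from cell import *
import cv2
s=sense();print(s['torque'],s['joint_positions'].round(3) if hasattr(s['joint_positions'],'round') else s['joint_positions'])
import pickle
d={n:snapshot(n) for n in("side","scene")};pickle.dump(d,open("s2.pkl","wb"))
import numpy as np
f=lambda im,x,y,w,h:cv2.resize(im[y:y+h,x:x+w],None,fx=3,fy=3,interpolation=cv2.INTER_CUBIC)
cv2.imwrite("pics/s2.png",np.hstack([f(d["side"]["image"],220,50,133,190),f(d["scene"]["image"],330,20,130,190)]))
E
```

```text
clock: 4.4
tool_pos: [0.5048, 0.311, 0.4069]
tcp_rot: [[-0.966, 0.258, 0.004], [0.258, 0.966, 0.003], [-0.003, 0.004, -1.0]]
force: [0.2, 0.5, -3.9]
finger_gap: 0.0315
grasp_force: 59.7
clock: 4.7
tool_pos: [0.5042, 0.3101, 0.4012]
tcp_rot: [[-0.966, 0.258, -0.002], [0.258, 0.966, -0.002], [0.002, -0.002, -1.0]]
force: [0.0, -1.2, -3.6]
finger_gap: 0.0315
grasp_force: 59.7
[-0.00556929  0.01135776  0.00106936] [-0.339  0.321 -0.39   1.518  0.123  1.33   0.569]
```

View pics/s2.png

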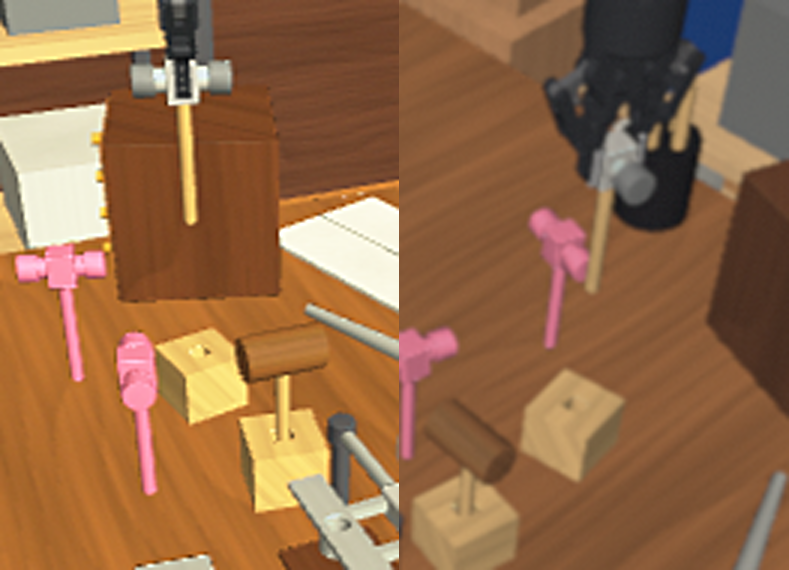

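The hammer is out of the stand and hangs straight in the gripper, its end at side (284,124) and scene (394,116). The mallet and both stands are undisturbed. Next I measure the end against the hole.

Run:
```python
from h import *
from cell import sense
d=pickle.load(open("s2.pkl","rb"));S=d["side"];C=d["scene"];s=sense();R=s["tcp_rot"];t=s["tool_pos"]
c1=lambda x,y:((x+.5)/3-.5+220,(y+.5)/3-.5+50)
c2=lambda x,y:((x-399+.5)/3-.5+330,(y+.5)/3-.5+20)
for n,a,b in[("end",c1(192,222),c2(593,291)),("mallet",c1(283,352),c2(470,440)),("hole",c1(341,523),None),("neck",c1(184,103),c2(606,186))]:
    if b is None: print(n,onz(S,a,.15));continue
    x,e=tri(S,a,C,b);print(n,x.round(4),np.round(e,1),"tool",(R.T@(x-t)).round(4))
print(t)
```

```text
end [0.5051 0.3118 0.2051] [0. 0.] tool [-0.0007  0.002   0.1964]
mallet [0.5309 0.1408 0.1503] [0.5 0.3] tool [-0.0697 -0.1565  0.2513]
hole [ 0.48433654 -0.09296587]
neck [0.5046 0.3079 0.3212] [0.5 0.4] tool [-0.001  -0.0021  0.0803]
[0.50431974 0.3103037  0.40150881]
```

```bash
python3 -m crank '[[28,[-0.4,-2,0],[0,0,0.06]],[28,[-1.1,-5,0],[0,0,0.16]],[28,[-1.9,-9,0],[0,0,0.29]],[28,[-2.8,-13.4,0],[0,0,0.43]],[28,[-3.7,-17.7,0],[0,0,0.57]],[28,[-4.6,-22,0],[0,0,0.71]],[28,[-5.6,-26.4,0],[0,0,0.85]],[28,[-6.5,-30.7,0],[0,0,1]],[28,[-7.3,-34.6,0],[0,0,1.12]],[28,[-7.9,-37.5,0],[0,0,1.21]],[28,[-8.3,-39.4,0],[0,0,1.276]],[28,[-8.3,-39.4,0],[0,0,1.276]]]'; python3 -m crank '[[28,[0,0,0],[0,0,0]],[28,[0,0,0],[0,0,0]],[28,[0,0,0],[0,0,0]],[28,[0,0,0],[0,0,0]]]'
python3 - <<'E'
from cell import *
import cv2,pickle,numpy as np
s=sense();print(s['tool_pos'],s['tcp_rot'],s['torque'],s['force'])
d={n:snapshot(n) for n in("side","scene")};pickle.dump(d,open("s3.pkl","wb"))
f=lambda im,x,y,w,h:cv2.resize(im[y:y+h,x:x+w],None,fx=5,fy=5,interpolation=cv2.INTER_CUBIC)
cv2.imwrite("pics/s3.png",np.hstack([f(d["side"]["image"],285,140,80,115),f(d["scene"]["image"],230,110,80,115)]))
E
```

```text
clock: 6.0
tool_pos: [0.4825, -0.0947, 0.4027]
tcp_rot: [[-0.027, 1.0, -0.0], [1.0, 0.027, -0.001], [-0.001, -0.0, -1.0]]
force: [-0.5, 0.7, -3.5]
finger_gap: 0.0312
grasp_force: 60.0
clock: 6.4
tool_pos: [0.4833, -0.0906, 0.4028]
tcp_rot: [[-0.036, 0.999, -0.0], [0.999, 0.036, 0.0], [0.0, -0.0, -1.0]]
force: [-0.3, -0.1, -4.6]
finger_gap: 0.031
grasp_force: 60.0
[ 0.48328575 -0.09058446  0.40281946] [[-3.59405127e-02  9.99353923e-01 -1.25518440e-04]
 [ 9.99353908e-01  3.59405384e-02  2.08497266e-04]
 [ 2.12873761e-04 -1.17943845e-04 -9.99999970e-01]] [-0.03178191 -0.03933578  0.05939715] [-0.25114953 -0.0783088  -4.60758736]
```

View pics/s3.png

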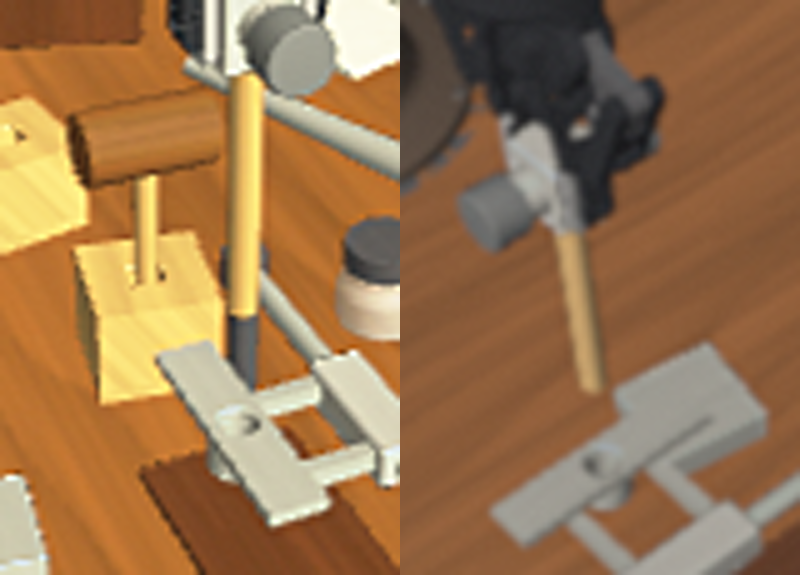

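The handle end hovers above the strip. Its end is at (243,316) in the side crop and (593,391) in the scene crop; the hole is at (239,422) and (604,461).

Run:
```python
from h import *
from cell import sense
d=pickle.load(open("s3.pkl","rb"));S=d["side"];C=d["scene"];s=sense();R=s["tcp_rot"];t=s["tool_pos"]
c1=lambda x,y:((x+.5)/5-.5+285,(y+.5)/5-.5+140)
c2=lambda x,y:((x-400+.5)/5-.5+230,(y+.5)/5-.5+110)
X={}
for n,a,b in[("end",c1(243,316),c2(593,391)),("hole",c1(239,422),c2(604,461)),("neck",c1(247,78),c2(568,233))]:
    x,e=tri(S,a,C,b);X[n]=x;print(n,x.round(4),np.round(e,1),"tool",(R.T@(x-t)).round(4))
print(onz(S,c1(239,422),.15),onz(C,c2(604,461),.15))
# strip corners, side then scene
for q in[c1(157,355),c1(205,342),c1(274,524),c1(330,500)]: print("side corner",onz(S,q,.15))
for q in[c2(490,511),c2(527,546)]: print("scene corner",onz(C,q,.15))
print("shift",(R.T@(X["hole"]-X["end"])).round(4))
```

```text
end [ 0.484  -0.0915  0.2051] [0.4 0.2] tool [-0.0005  0.0007  0.1978]
hole [ 0.4828 -0.0911  0.1493] [0.1 0.1] tool [-1.000e-04 -5.000e-04  2.535e-01]
neck [ 0.4849 -0.0915  0.3142] [1.6 0.9] tool [-0.0005  0.0016  0.0886]
[ 0.48249332 -0.09220992] [ 0.48309218 -0.09119468]
side corner [ 0.46713474 -0.03607439]
side corner [ 0.49069292 -0.03551675]
side corner [ 0.4701745  -0.15480523]
side corner [ 0.49700808 -0.1506898 ]
scene corner [ 0.47182596 -0.15086416]
scene corner [ 0.50051886 -0.14936838]
shift [ 0.0004 -0.0012  0.0558]
```

```bash
python3 -m crank '[[28,[0,-0.1,1],[0,0,0]],[28,[0,-0.1,2.2],[0,0,0]],[28,[0,-0.1,3.4],[0,0,0]],[28,[0,-0.1,4.2],[0,0,0]],[28,[0,-0.1,4.7],[0,0,0]],[28,[0,-0.1,5],[0,0,0]],[28,[0,-0.1,5],[0,0,0]],[28,[0,-0.1,5],[0,0,0]],[28,[0,-0.1,5],[0,0,0]]]'; python3 -m crank '[[28,[0,0,0.2],[0,0,0]],[28,[0,0,0.4],[0,0,0]],[28,[0,0,0.6],[0,0,0]],[28,[0,0,0.8],[0,0,0]],[28,[0,0,0.8],[0,0,0]],[28,[0,0,0.8],[0,0,0]]]'
```

```text
clock: 7.4
tool_pos: [0.4824, -0.0916, 0.3533]
tcp_rot: [[-0.034, 0.999, 0.001], [0.999, 0.034, -0.0], [-0.0, 0.001, -1.0]]
force: [0.1, -0.1, -3.9]
finger_gap: 0.0313
grasp_force: 60.0
clock: 8.0
tool_pos: [0.4822, -0.0916, 0.3449]
tcp_rot: [[-0.034, 0.999, -0.0], [0.999, 0.034, -0.0], [-0.0, -0.0, -1.0]]
force: [-0.8, -0.2, -3.6]
finger_gap: 0.0313
grasp_force: 60.0
```

```bash
python3 -m crank '[[28,[0,0,0.15],[0,0,0]],[28,[0,0,0.3],[0,0,0]],[28,[0,0,0.4],[0,0,0]],[28,[0,0,0.4],[0,0,0]]]'; python3 -m crank '[[28,[0,0,0.15],[0,0,0]],[28,[0,0,0.3],[0,0,0]],[28,[0,0,0.4],[0,0,0]],[28,[0,0,0.4],[0,0,0]]]'
```

```text
clock: 8.4
tool_pos: [0.4821, -0.0916, 0.3407]
tcp_rot: [[-0.034, 0.999, -0.0], [0.999, 0.034, 0.0], [0.0, -0.0, -1.0]]
force: [-0.6, -0.2, -3.1]
finger_gap: 0.0314
grasp_force: 60.0
clock: 8.8
tool_pos: [0.4821, -0.0915, 0.3367]
tcp_rot: [[-0.034, 0.999, -0.0], [0.999, 0.034, 0.0], [0.0, -0.0, -1.0]]
force: [-0.1, 0.5, -4.0]
finger_gap: 0.0314
grasp_force: 60.0
```

It went in: the end is about 10 mm below the strip top with no contact force. Letting it down in stages and watching the force.

```bash
python3 -m crank '[[28,[0,0,0.3],[0,0,0]],[28,[0,0,0.7],[0,0,0]],[28,[0,0,1.1],[0,0,0]],[28,[0,0,1.6],[0,0,0]],[28,[0,0,2.1],[0,0,0]],[28,[0,0,2.5],[0,0,0]],[28,[0,0,2.5],[0,0,0]]]'; python3 -m crank '[[28,[0,0,0.4],[0,0,0]],[28,[0,0,0.9],[0,0,0]],[28,[0,0,1.5],[0,0,0]],[28,[0,0,2.1],[0,0,0]],[28,[0,0,2.7],[0,0,0]],[28,[0,0,3],[0,0,0]],[28,[0,0,3],[0,0,0]]]'
```

```text
clock: 9.5
tool_pos: [0.4819, -0.0915, 0.3112]
tcp_rot: [[-0.034, 0.999, -0.001], [0.999, 0.034, 0.0], [0.0, -0.001, -1.0]]
force: [-0.1, -0.6, -3.8]
finger_gap: 0.0309
grasp_force: 60.0
clock: 10.2
tool_pos: [0.4819, -0.0915, 0.2813]
tcp_rot: [[-0.034, 0.999, -0.001], [0.999, 0.034, 0.0], [0.0, -0.001, -1.0]]
force: [1.0, 0.9, -2.8]
finger_gap: 0.0316
grasp_force: 60.0
```

```bash
python3 -m crank '[[28,[0,0,0.5],[0,0,0]],[28,[0,0,1.1],[0,0,0]],[28,[0,0,1.7],[0,0,0]],[28,[0,0,2.3],[0,0,0]],[28,[0,0,2.8],[0,0,0]],[28,[0,0,3.2],[0,0,0]],[28,[0,0,3.5],[0,0,0]],[28,[0,0,3.5],[0,0,0]]]'; python3 -m crank '[[28,[0,0,0.2],[0,0,0]],[28,[0,0,0.5],[0,0,0]],[28,[0,0,0.8],[0,0,0]],[28,[0,0,1.1],[0,0,0]],[28,[0,0,1.3],[0,0,0]],[28,[0,0,1.3],[0,0,0]],[28,[0,0,1.3],[0,0,0]]]'
```

```text
clock: 11.0
tool_pos: [0.482, -0.0916, 0.2465]
tcp_rot: [[-0.034, 0.999, -0.001], [0.999, 0.034, 0.0], [0.0, -0.001, -1.0]]
force: [0.4, -0.7, -3.4]
finger_gap: 0.0314
grasp_force: 60.0
clock: 11.7
tool_pos: [0.4822, -0.0915, 0.2338]
tcp_rot: [[-0.034, 0.999, -0.0], [0.999, 0.034, 0.0], [0.0, -0.0, -1.0]]
force: [-0.4, -0.5, -2.9]
finger_gap: 0.0315
grasp_force: 60.0
```

Now the last centimetre, in 2–4 mm steps until contact.

```bash
for i in 1; do :; done; python3 -m crank '[[28,[0,0,0.1],[0,0,0]],[28,[0,0,0.2],[0,0,0]],[28,[0,0,0.3],[0,0,0]],[28,[0,0,0.4],[0,0,0]],[28,[0,0,0.4],[0,0,0]],[28,[0,0,0.4],[0,0,0]]]'; python3 -m crank '[[28,[0,0,0.1],[0,0,0]],[28,[0,0,0.2],[0,0,0]],[28,[0,0,0.3],[0,0,0]],[28,[0,0,0.3],[0,0,0]],[28,[0,0,0.3],[0,0,0]]]'
```

```text
clock: 12.3
tool_pos: [0.4822, -0.0916, 0.2299]
tcp_rot: [[-0.034, 0.999, -0.0], [0.999, 0.034, -0.0], [-0.0, -0.0, -1.0]]
force: [-0.0, -0.0, -3.7]
finger_gap: 0.0314
grasp_force: 60.0
clock: 12.8
tool_pos: [0.4822, -0.0916, 0.2269]
tcp_rot: [[-0.034, 0.999, 0.0], [0.999, 0.034, 0.0], [0.0, 0.0, -1.0]]
force: [-0.8, 0.7, -3.2]
finger_gap: 0.0314
grasp_force: 60.0
```

```bash
python3 -m crank '[[28,[0,0,0.1],[0,0,0]],[28,[0,0,0.2],[0,0,0]],[28,[0,0,0.2],[0,0,0]],[28,[0,0,0.2],[0,0,0]]]'; python3 -m crank '[[28,[0,0,0.1],[0,0,0]],[28,[0,0,0.2],[0,0,0]],[28,[0,0,0.2],[0,0,0]],[28,[0,0,0.2],[0,0,0]]]'
```

```text
clock: 13.2
tool_pos: [0.4823, -0.0916, 0.225]
tcp_rot: [[-0.034, 0.999, 0.0], [0.999, 0.034, -0.0], [-0.0, 0.0, -1.0]]
force: [-0.4, 0.3, -2.0]
finger_gap: 0.0313
grasp_force: 60.3
clock: 13.6
tool_pos: [0.4823, -0.0916, 0.2233]
tcp_rot: [[-0.034, 0.999, 0.001], [0.999, 0.034, -0.0], [-0.0, 0.001, -1.0]]
force: [-1.8, -0.3, 5.3]
finger_gap: 0.031
grasp_force: 61.1
```

Contact: the strip carries about 9 N, of which 3.6 N is the hammer's weight. I ease up 1.3 mm so that only the weight rests on it, then open partly.

```bash
python3 -m crank '[[28,[0,0,-0.1],[0,0,0]],[28,[0,0,-0.13],[0,0,0]],[28,[0,0,-0.13],[0,0,0]],[28,[0,0,-0.13],[0,0,0]]]' 20; python3 -m crank '[[37,[0,0,0],[0,0,0]],[38,[0,0,0],[0,0,0]],[40,[0,0,0],[0,0,0]],[42,[0,0,0],[0,0,0]],[46,[0,0,0],[0,0,0]],[50,[0,0,0],[0,0,0]],[55,[0,0,0],[0,0,0]],[55,[0,0,0],[0,0,0]],[55,[0,0,0],[0,0,0]]]'
python3 - <<'E'
from cell import *
import cv2,pickle,numpy as np
s=sense();print(s['force'],s['finger_gap'])
d={n:snapshot(n) for n in("side","scene")};pickle.dump(d,open("s4.pkl","wb"))
f=lambda im,x,y,w,h:cv2.resize(im[y:y+h,x:x+w],None,fx=4,fy=4,interpolation=cv2.INTER_CUBIC)
cv2.imwrite("pics/s4.png",np.hstack([f(d["side"]["image"],290,140,100,140),f(d["scene"]["image"],220,130,100,140)]))
E
```

```text
clock: 14.0
tool_pos: [0.4823, -0.0916, 0.2242]
tcp_rot: [[-0.034, 0.999, 0.0], [0.999, 0.034, 0.0], [-0.0, 0.0, -1.0]]
force: [-0.8, 0.3, 1.8]
finger_gap: 0.031
grasp_force: 60.7
clock: 14.9
tool_pos: [0.4822, -0.0916, 0.2242]
tcp_rot: [[-0.034, 0.999, 0.0], [0.999, 0.034, 0.0], [0.0, 0.0, -1.0]]
force: [0.1, 1.5, 0.6]
finger_gap: 0.047
grasp_force: 0.0
[0.13993943 1.54451923 0.56264831] 0.04697568939956014
```

View pics/s4.png

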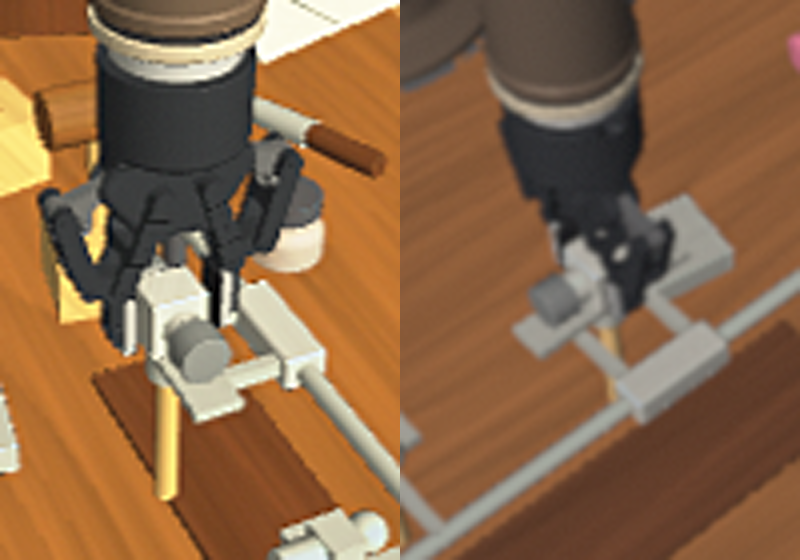

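The hammer's head rests on the strip with its handle down through the ring, and the fingers are clear on both sides. Retreating straight up.

```bash
python3 -m crank '[[55,[0,0,-0.3],[0,0,0]],[55,[0,0,-0.8],[0,0,0]],[55,[0,0,-1.6],[0,0,0]],[55,[0,0,-3],[0,0,0]],[55,[0,0,-5],[0,0,0]],[55,[0,0,-7.5],[0,0,0]],[55,[0,0,-10],[0,0,0]],[55,[0,0,-12.5],[0,0,0]],[55,[0,0,-15],[0,0,0]],[55,[0,0,-15],[0,0,0]],[55,[0,0,-15],[0,0,0]]]'
python3 - <<'E'
from cell import *
import cv2,pickle,numpy as np
s=sense();print(s['force'],s['finger_gap'])
d={n:snapshot(n) for n in("side","scene")};pickle.dump(d,open("s5.pkl","wb"))
f=lambda im,x,y,w,h:cv2.resize(im[y:y+h,x:x+w],None,fx=3,fy=3,interpolation=cv2.INTER_CUBIC)
cv2.imwrite("pics/s5.png",np.hstack([f(d["side"]["image"],270,130,133,195),f(d["scene"]["image"],190,120,133,195)]))
E
```

```text
clock: 16.1
tool_pos: [0.4822, -0.0916, 0.375]
tcp_rot: [[-0.034, 0.999, 0.002], [0.999, 0.034, -0.0], [-0.0, 0.002, -1.0]]
force: [-0.1, 0.1, 0.1]
finger_gap: 0.0473
grasp_force: 0.0
[-0.06524503  0.05717067  0.12417593] 0.04731372731089815
```

View pics/s5.png

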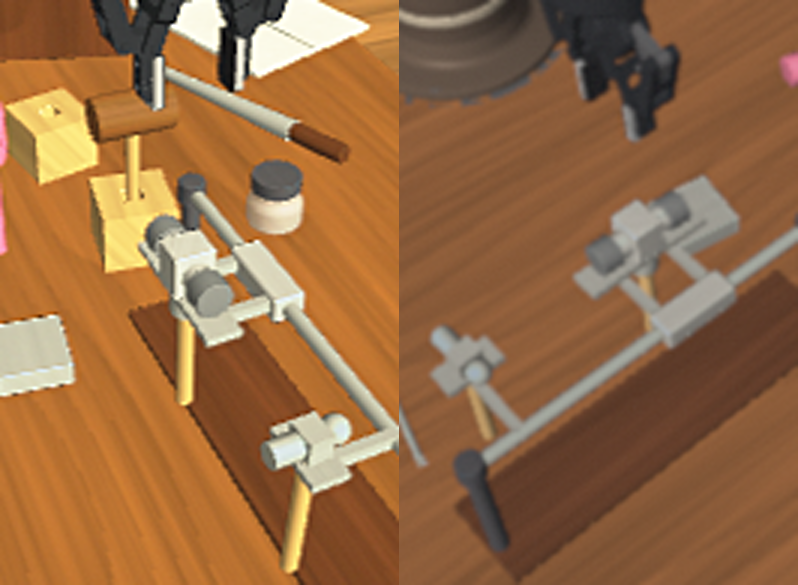

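The hammer hangs level and handle down in the free ring, in line with the strip. The gripper is clear and the other tools look undisturbed.

```bash
python3 -c "
from cell import *
print(close_job())"
```

```text
the job is handed in; nothing more can be done
None
```

The soft-faced hammer hangs handle down in the free ring with its head on the strip; the gripper let go and is clear, other tools untouched, handed in at about 16 s (its head lay nearer world x than the y stated, so I gripped as seen).

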